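# Bring a bearing pan over to the other place of a warming plate

### The job

On the workshop's warming plate, first lay the ball bearing, which lies on the free ring-marked place, in the steel pan; then slide the pan, flat on the plate and never lifted or tipped, to that other place, centred so that its base is inside the marked ring, and let go. Last, turn the power knob clockwise as far as it goes; leave the plug socket and the spacer at the plate's rear where they stand.

Things in the scene. Friction and masses are not known exactly. Their poses are not given: they have to be found in the camera images.
- warmer: bench warming plate, a grey box 340 (x) by 620 (y) by 56 mm high with a flat dark steel top; fixed. Origin at the centre of its underside on the bench, z up, x away from the robot, y to the robot's left; its top is at z = 56 mm. Two places are marked flush on the top by thin bright rings of 160 mm inner and 170 mm outer diameter
- place_left (a point): centre of the left marked place (in the warmer's frame 0, +130, 56 mm), on the plate's top
- place_right (a point): centre of the right marked place (in the warmer's frame 0, -130, 56 mm), on the plate's top. The pan starts on one of the two places, either one, up to 20 mm off its centre, and the bearing lies on the other
- pan_center (a point): centre of the loose round steel pan: on its axis, 25 mm above its underside, axes those of the pan. Pan 50 mm high, open on top, base 136 mm and rim 148 mm in diameter, wall 3 mm, floor 4 mm thick, 0.4 to 0.85 kg. A straight black handle sticks out level along the pan's own -x, roughly towards the robot (within 0.25 rad of the warmer's -x at the start)
- pan_handle (a point): point to grip on the pan's handle: 120 mm from the pan's axis along its -x, half-way up the handle, 40 mm above the pan's underside. The handle is a bar 18 mm wide and 14 mm high, reaching from 70 to 152 mm from the axis; below it 33 mm are free to the plate. The pan drags with friction and may end some mm off or slightly turned when pulled by the handle
- bearing_center (a point): centre of the loose ball bearing, a plain steel ring lying flat: 52 mm outer, 25 mm inner diameter, 15 mm high (this point is 7.5 mm above its underside), 0.13 kg
- power (a joint): angle of the power knob: about 0 to 0.1 rad (off) at the start, grows as the knob is turned clockwise seen from above, stop at 1.2 rad (on). It stays where it is left and turns easily (0.03 N m)
- power_grip (a point): point on the knob's vertical axis at the height to grip it, near the front right corner of the plate (warmer's frame x = -100 mm, y = -262 mm), clear of the pan's way. The knob is black, 44 mm in diameter, with an upright bar grip across it, 42 mm long and 14 mm thick, its top 44 mm above the plate (this point is 37 mm above the plate); at joint 0 the bar lies along the warmer's x, and turns with the joint
- plug_socket: bystander on the plate: an upright steel spark-plug socket, 26 mm in diameter, 65 mm high, midway between the places at the plate's rear, about 120 mm behind the line of their centres. Origin at the centre of its underside
- spacer: bystander on the plate: an upright aluminium tube, 24 mm in diameter, 35 mm high, at the plate's rear right corner. Origin at the centre of its underside
Mind the look-alikes: they are no part of the job. What is shaped like the part that bears pan_center but purple is not meant.

How it is judged (in metres and radians):
On the way, in this order (a step that is already met when the one before it is completed fails the run):
1. the bearing lies in the pan, let go (horizontal distance between bearing_center and pan_center below 0.055 m and z of bearing_center in the frame of pan_center between -0.03 and -0.004 m and contact force between the fingers and bearing below 0.1 N), for 0.2 s.
2. the pan, with the bearing in it, has been slid to the other place and let go there (horizontal distance between bearing_center and pan_center below 0.055 m and z of bearing_center in the frame of pan_center between -0.03 and -0.004 m and (horizontal distance between pan_center and place_left below 0.012 m or horizontal distance between pan_center and place_right below 0.012 m) and distance of pan_center from where it was at the start of the episode above 0.2 m and contact force between the fingers and pan below 0.1 N), for 0.2 s.
3. the power knob is turned clockwise to its stop (value of joint power above 1 rad), for 0.2 s.
At the end, for the whole second after the job is handed in: The pan stands flat and still on the place where it did not start (more than 200 mm from its start), its axis within 12 mm of that place's centre, the bearing in it, and the power knob is turned to more than 1.0 of its 1.2 rad (all of step 2 and value of joint power above 1 rad and angle between pan_center's own z axis and vertical below 0.05 rad and linear speed of pan below 0.02 m/s and linear speed of bearing below 0.03 m/s); the robot touches nothing.
It fails at once if the pan is lifted more than 8 mm off the plate (z of pan_center in the frame of warmer above 0.089 m).
It fails at once if the pan is tipped more than 0.15 rad (angle between pan_center's own z axis and vertical above 0.15 rad).
It fails at once if the plug socket is moved more than 30 mm (distance of plug_socket from where it was at the start of the episode above 0.03 m).
It fails at once if the spacer is moved more than 30 mm (distance of spacer from where it was at the start of the episode above 0.03 m).
It also fails if it takes over 72 s, if anything falls off the work surface, if the arm or the gripper's body presses on something with over 40 N, if the wrist force passes 120 N, or if a joint passes its speed limit or range.

### The arm

A 6-joint arm with a two-finger parallel gripper is mounted at the origin on the work surface. World frame = base frame: x ahead of the robot, y to its left, z up, the work surface at z = 0. Lengths are in mm, angles in rad, forces in N, time in s.
With the tool pointing down it reaches from about 350 to 975 mm from the base axis. Payload 7.1 kg.
Tool frame: the origin (TCP) lies midway between the tips of the shut fingers; the grasp point (between the pads) lies 19 mm behind it (ctrl.tcp_to_grasp is the distance from the TCP to the grasp point, in mm); z points along the fingers, y is the line along which they close (so a half turn about z gives the same grasp; the last joint's range is limited). The gripper opens to 88 mm and grips with 3 to 60 N. Pads are 20 mm wide; open, the fingers measure 115 mm over their backs; the gripper's body (75 mm by 178 mm) begins 61 mm behind the grasp point.
Start: joints at [1.149, 0.423, 1.63, -0, 1.089, -0.019], TCP at [244.965, 574.976, 222.675] pointing down, gripper open.
Joint ranges: [-3, 3], [-0.9, 2.11], [0.09, 2.58], [-1.31, 4.45], [0.11, 2.69], [-2.54, 2.54]. Speed limits (rad/s): [2.39, 2.39, 3.01, 3.14, 3.14, 3.14].

### API

Orientations are given as a rotation vector (axis times angle).
In Python, from workcell import get_obs, cams, ticket, boxes_of, ctrl gives the robot as it stands.
- The arm moves only by the shell command python3 -m creep 'ROWS' [OPENING]. ROWS is JSON, one flat list of numbers, 4 for each row, row after row: the shift along the world's x, y, z in m, then the turn about the world's z in rad. In form: [tx, ty, tz, spin, tx, ty, tz, spin, ...]. A call has 1 to 10 rows; each row is the pose to reach, as a shift and turn from the pose commanded when the call began; what a row does not reach only later rows make up. A row lasts 1/12 s, in which the tool goes at most 41.7 mm and 7.16 degrees, less where a joint would pass 70% of its speed; a pose out of reach is approached as far as the arm can. A call with a gripper value outside its range is refused whole. OPENING is the opening, from 0 (shut) to 1 (fully open), set as the call begins (- or left out, the last holds). The fingers move at their own pace and stop on an object; the grip force is fixed at half the most. Time passes only in rows, so rows that repeat a pose let the fingers close. It gives the time, the measured TCP pose, the force, the opening and the grip force at its end, in the units of the state.
- get_obs(): the state, without advancing time (a new reading comes with each control period).
- cams.get_image(name): name is "scene" or "top" or "wrist"; returns (picture, depth): 480x640x3 uint8, red, green, blue; 480x640 float32, mm along the optical axis (not along the pixel's ray), 0 where there is no reading.
- cams.get_calibration(name): a dict with "mtx" (3x3 intrinsics, pixels), "D" ([k1, k2, p1, p2, k3] as OpenCV has them; the pictures are not rectified), "R" (3x3) and "t" (3): a world point X has camera coordinates R X + t; the wrist camera has in their place "mount" (4x4, takes a point from camera to tool coordinates, whose origin is the TCP and whose axes are the flange's). Camera axes: x right, y down, z forward; pixel columns grow to the right and rows downward; lengths in mm; the calibration is good to about 2 mm. A picture is of the moment at which its call begins: read the wrist's pose just before it. get_calibration takes no time and is no camera call.
- ticket.close_job(): hands the job in; it is judged then, once.
Trained networks look in the newest picture that a camera, given by its name, has taken for a name from the list of things; names that differ only in an ending like _2 or _b are one class to them, and where a whole thing is asked for, a point or a joint stands for the part that bears it (a point fixed in the world has none). Each returns a list of dicts, best first, with "score" (0 to 1); they miss things now and then, are a little off and sometimes report something else, mostly with a low value. They report only what shows in the picture. A call takes as long as a camera call. They do not tell look-alikes from the thing itself.
- boxes_of(camera, target): "centre" ([column, row] in pixels, amid what is visible of it).
The state is a dict: "t": time; "qpos": joint angles; "qvel": joint speeds; "joint_torque": joint torques, N m; "ee_pos": TCP position; "orientation": TCP orientation; "ft_force": force on the tool from outside, world axes, zero at the start; "moment": the same for the moment, N m; "width": finger opening in mm; "grasp_force": force on a finger pad.
Only numpy, scipy, OpenCV 4.12 (cv2) and the standard library are available. Lean on these libraries where they do the work, as an engineer would, in place of code of your own. Each camera call takes 0.05 s, during which the arm holds its last target. There are 200 camera calls.

## Working session

There is one attempt and no reset: what is moved stays moved. The work goes in short steps, Python scripts to look and compute and a shell command to move; the robot and the scene stay as the last step left them, time stands still between calls to the robot, and variables do not carry over. Pictures are saved under pics/ and viewed, at most 10 in all, crops included, and the job is handed in when it is done.

```bash
mkdir -p pics; ls
cat > h.py <<'E'
import numpy as np, cv2
from workcell import get_obs, cams, ticket, boxes_of, ctrl
def world(cam, uv, z=None, depth=None, obs=None):
    c=cams.get_calibration(cam); K=np.array(c["mtx"],float); D=np.array(c["D"],float)
    uv=np.array(uv,float).reshape(-1,1,2)
    n=cv2.undistortPoints(uv,K,D)[:,0]; d=np.c_[n,np.ones(len(n))]
    if cam=="wrist":
        M=np.array(c["mount"]); Rt=cv2.Rodrigues(np.array(obs["orientation"],float))[0]
        R=Rt@M[:3,:3]; o=Rt@M[:3,3]+np.array(obs["ee_pos"])
    else:
        R=np.array(c["R"]).T; o=-R@np.array(c["t"])
    w=d@R.T
    if z is not None: return o+w*((z-o[2])/w[:,2])[:,None]
    return o+w*np.asarray(depth).reshape(-1,1)
def save(im,name): cv2.imwrite("pics/"+name,cv2.cvtColor(im,cv2.COLOR_RGB2BGR))
E
python3 - <<'E'
from h import *
o=get_obs(); print(o)
ims=[]
for n in("scene","top"):
    im,d=cams.get_image(n); np.savez("/tmp/"+n,im=im,d=d); ims.append(im)
    for t in("pan_center","pan_handle","bearing_center","power_grip","plug_socket","spacer","warmer"):
        b=boxes_of(n,t); print(n,t,[(np.round(x["centre"]),round(x["score"],2)) for x in b[:3]])
save(ims[1],"top.png");save(ims[0],"scene.png")
E
```

```text
pics
{'t': 0.0, 'qpos': array([ 1.14902248e+00,  4.23823575e-01,  1.63067382e+00, -1.61350676e-05,
        1.08859219e+00, -1.90128117e-02]), 'qvel': array([ 0.00187087,  0.00032819,  0.00070452, -0.00134518,  0.00015843,
        0.00017716]), 'joint_torque': array([-4.74551216e-04, -5.44619787e+01, -2.73672509e+01,  6.43221941e-02,
        2.28555588e-02, -7.39063262e-05]), 'ee_pos': array([244.73919843, 574.49594596, 221.9188291 ]), 'orientation': array([-6.28313715e-01, -3.07779995e+00,  2.29918973e-03]), 'ft_force': array([-0.76087567, -0.67552991,  0.2474829 ]), 'moment': array([ 0.01916394, -0.03970394, -0.01156278]), 'grasp_force': 0.0, 'width': 87.78556582409746}
scene pan_center [(array([383., 238.]), 0.77), (array([144., 230.]), 0.75), (array([351., 174.]), 0.61)]
scene pan_handle [(array([354., 175.]), 0.72), (array([146., 232.]), 0.67), (array([388., 241.]), 0.66)]
scene bearing_center [(array([277., 287.]), 0.65), (array([306., 296.]), 0.64), (array([188., 274.]), 0.64)]
scene power_grip [(array([186., 273.]), 0.9)]
scene plug_socket [(array([367., 296.]), 0.96), (array([252., 353.]), 0.54)]
scene spacer [(array([250., 349.]), 0.9), (array([386., 241.]), 0.54)]
scene warmer [(array([307., 296.]), 0.94), (array([368., 296.]), 0.22)]
top pan_center [(array([455., 376.]), 0.84), (array([176., 358.]), 0.83), (array([260., 184.]), 0.75)]
top pan_handle [(array([262., 186.]), 0.93), (array([454., 376.]), 0.86), (array([177., 354.]), 0.56)]
top bearing_center [(array([388., 184.]), 0.92)]
top power_grip [(array([450., 246.]), 0.87)]
top plug_socket [(array([451., 247.]), 0.67), (array([334., 121.]), 0.63)]
top spacer []
top warmer [(array([341., 195.]), 0.87), (array([448., 247.]), 0.4), (array([332., 120.]), 0.16)]
```

View pics/top.png

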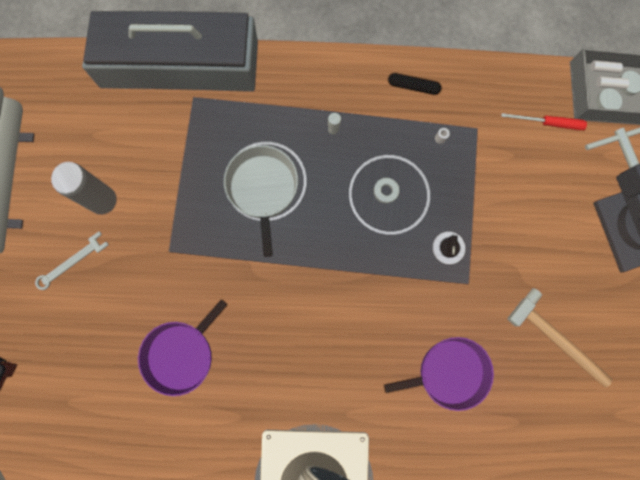

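View pics/scene.png

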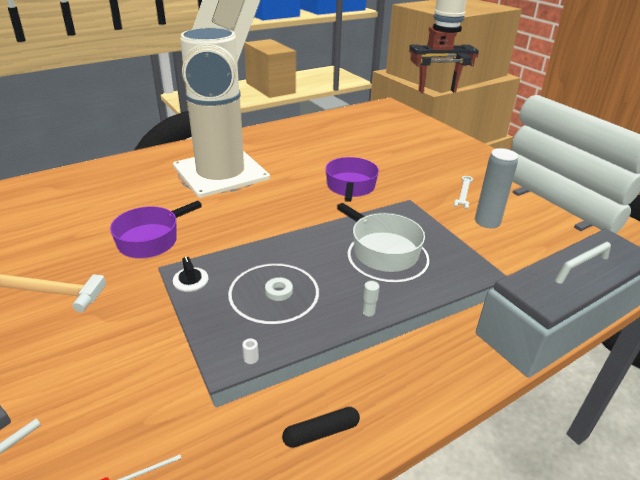

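The top picture shows the grey pan at (262,182) with its handle to (267,250) on the left ring. The bearing is at (387,190) on the right ring and the knob at (450,247). The socket is at (334,122) and the spacer at (442,135).
Pan candidates are the grey one at (262,182), purple at (176,358) and purple at (456,374); I choose the grey one. Bearing candidates are the ring at (387,190), the spacer top at (442,135) and the knob disc at (450,247); I choose the flat ring at (387,190).

Run:
```python
from h import *
from scipy.optimize import least_squares
z=np.load("/tmp/top.npz"); im,d=z["im"],z["d"]
save(cv2.resize(im[90:290,165:485],None,fx=2.4,fy=2.4,interpolation=cv2.INTER_CUBIC),"crop.png")
v,u=np.mgrid[:480,:640]
P=world("top",np.c_[u.ravel(),v.ravel()],depth=d.ravel()).reshape(480,640,3)
print("plate z",np.median(P[200:220,310:330,2]),"bench z",np.median(P[300:320,300:320,2]))
hsv=cv2.cvtColor(im,cv2.COLOR_RGB2HSV)
# plate top outline: dark grey region
g=((hsv[...,1]<70)&(hsv[...,2]<120)&(abs(P[...,2]-56)<12)).astype(np.uint8)
m=np.zeros_like(g); m[90:290,165:485]=g[90:290,165:485]
m=cv2.morphologyEx(m,cv2.MORPH_OPEN,np.ones((3,3)))
c=max(cv2.findContours(m,0,1)[0],key=cv2.contourArea)
h=cv2.convexHull(c)[:,0].astype(float)
w=world("top",h,z=56)[:,:2].astype(np.float32)
(r)=cv2.minAreaRect(w); print("plate rect",r)
def circ(p):
    f=lambda q:np.hypot(p[:,0]-q[0],p[:,1]-q[1])-q[2]
    s=least_squares(f,[*p.mean(0),80],loss="soft_l1",f_scale=2); return s.x,len(p)
# rings
br=(im.min(2)>150)
for n,(cu,cv_) in dict(right=(389,194),left=(265,181)).items():
    rr=np.hypot(u-cu,v-cv_); k=br&(rr>30)&(rr<48)&(abs(P[...,2]-56)<8)
    w=world("top",np.c_[u[k],v[k]],z=56)[:,:2]; print("ring",n,circ(w))
k=(P[...,2]>95)&(P[...,2]<118)&(np.hypot(u-262,v-182)<50)
print("rim",circ(P[k][:,:2]))
hd=(hsv[...,2]<60)&(P[...,2]>80)&(P[...,2]<120)&(u>240)&(u<290)&(v>215)&(v<265)
q=P[hd]; print("handle",hd.sum(),q.mean(0),cv2.fitLine(q[:,:2].astype(np.float32),cv2.DIST_HUBER,0,.01,.01).ravel())
wh=world("top",np.c_[u[hd],v[hd]],z=103)[:,:2]; print("handle z103",wh.mean(0))
k=br&(np.hypot(u-387,v-190)<18)
print("bearing",world("top",[[u[k].mean(),v[k].mean()]],z=71),np.median(P[k],0))
k=(hsv[...,2]<70)&(P[...,2]>85)&(np.hypot(u-450,v-246)<20); q=P[k]
print("bar",k.sum(),q.mean(0) if k.sum() else 0, cv2.fitLine(q[:,:2].astype(np.float32),cv2.DIST_HUBER,0,.01,.01).ravel())
k=br&(np.hypot(u-449,v-248)<22); print("knobdisc",cv2.minEnclosingCircle(world("top",np.c_[u[k],v[k]],z=58)[:,:2].astype(np.float32)))
```

```text
plate z 56.06379895482621 bench z 0.054964660087193806
plate rect ((609.2955322265625, -8.45074462890625), (617.005126953125, 338.0323181152344), 85.70592498779297)
ring right (array([ 600.19847854, -138.33054965,   82.28375201]), 573)
ring left (array([622.77005244, 114.45079208,  77.01950468]), 684)
rim (array([603.67972959, 125.28264733,  72.09438721]), 698)
handle 311 [492.73920902 109.56397109 102.83166846] [9.9069780e-01 1.3608029e-01 4.9301859e+02 1.0969818e+02]
handle z103 [492.71229162 109.5505346 ]
bearing [[ 604.65276513 -130.00793594   71.        ]] [ 604.69751227 -129.56628569   71.16091284]
bar 124 [ 490.2983288  -259.34488379   97.73469006] [ 9.7632796e-01 -2.1629539e-01  4.8919922e+02 -2.5832343e+02]
knobdisc ((490.81646728515625, -263.0299377441406), 33.78351974487305)
```

View pics/crop.png

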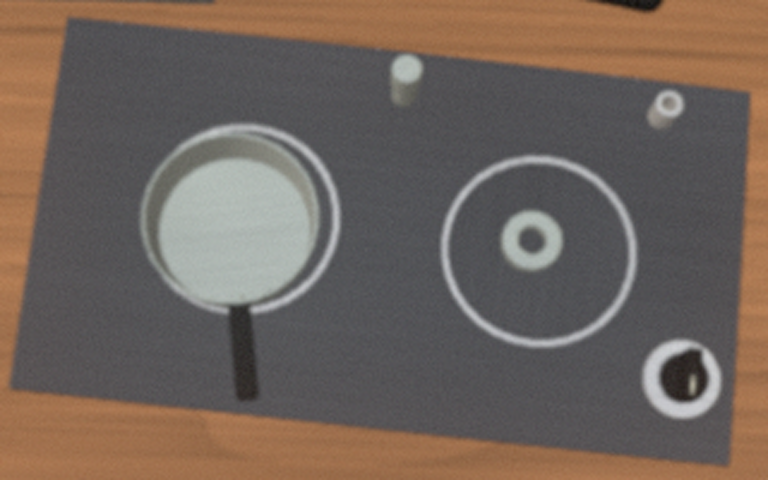

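The crop confirms the choice: a grey pan with a black handle, sitting off-centre on the left ring (crop 240,225), and a flat steel bearing on the right ring (crop 531,240). I'm moving over the bearing, with the fingers turned square to the handle.

```bash
python3 -m creep '[0.18,-0.352,0,0.545,0.18,-0.352,0,0.545,0.18,-0.352,0,0.545,0.18,-0.352,0,0.545,0.18,-0.352,0,0.545,0.18,-0.352,0,0.545,0.18,-0.352,0,0.545,0.18,-0.352,0,0.545,0.18,-0.352,0,0.545,0.18,-0.352,0,0.545]' 1
python3 -m creep '[0.18,-0.353,-0.06,0,0.18,-0.353,-0.06,0,0.18,-0.353,-0.06,0,0.18,-0.353,-0.06,0,0.18,-0.353,-0.06,0,0.18,-0.353,-0.06,0,0.18,-0.353,-0.06,0,0.18,-0.353,-0.06,0,0.18,-0.353,-0.06,0,0.18,-0.353,-0.06,0]'
```

```text
t: 1.63
ee_pos: [426.1, 219.9, 223.0]
orientation: [-0.221, 3.133, -0.001]
ft_force: [0.3, 0.2, -1.7]
width: 87.9
grasp_force: 0.0
t: 2.47
ee_pos: [606.3, -133.7, 162.2]
orientation: [-0.22, 3.133, -0.001]
ft_force: [0.5, 0.4, -0.2]
width: 88.0
grasp_force: 0.0
```

Run:
```python
from h import *
cams.get_image("top"); o=get_obs(); print(o["ee_pos"],cv2.Rodrigues(o["orientation"])[0][:,1])
im,d=cams.get_image("wrist"); save(im,"w1.png")
print(boxes_of("wrist","bearing_center"),boxes_of("wrist","power_grip"))
g=cv2.cvtColor(im,cv2.COLOR_RGB2GRAY); v,u=np.mgrid[:480,:640]
P=world("wrist",np.c_[u.ravel(),v.ravel()],depth=d.ravel(),obs=o).reshape(480,640,3)
k=(P[...,2]>65)&(P[...,2]<78)&(abs(P[...,0]-605)<45)&(abs(P[...,1]+130)<45)
q=P[k][:,:2]; print(k.sum(),cv2.minEnclosingCircle(q.astype(np.float32)),q.mean(0), np.percentile(q,[1,99],axis=0))
```

```text
[ 607.77161121 -136.2392414   161.81948413] [-0.13867749  0.99033495 -0.0022891 ]
[{'centre': [330.1, 256.5], 'score': 0.75}] []
3718 ((605.9850463867188, -131.73875427246094), 25.942230224609375) [ 604.93045824 -131.6826291 ] [[ 581.15856408 -155.70576977]
 [ 629.74594853 -107.4944153 ]]
```

View pics/w1.png

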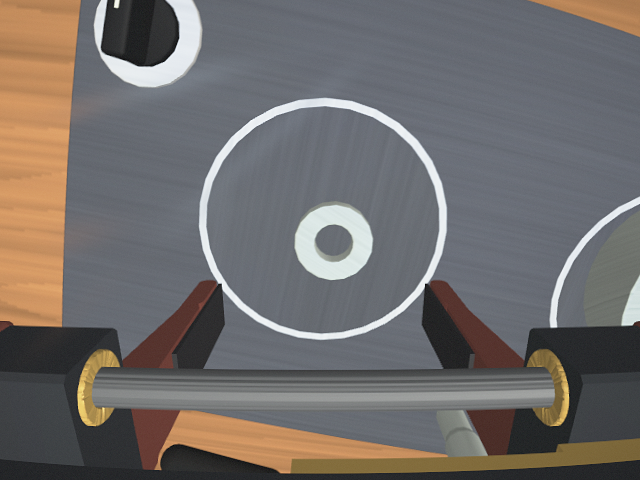

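The wrist view shows the bearing at (333,242) inside the right ring (centre about 323,218), with the knob bar at top left (140,30). The measured TCP is a few mm past the bearing, so I correct for that and descend.

```bash
python3 -m creep '[-0.0025,0.005,-0.03,0,-0.0025,0.005,-0.06,0,-0.0025,0.005,-0.08,0,-0.0025,0.005,-0.09,0,-0.0025,0.005,-0.095,0,-0.0025,0.005,-0.095,0,-0.0025,0.005,-0.095,0,-0.0025,0.005,-0.095,0]' 1
```

```text
t: 3.33
ee_pos: [603.5, -125.0, 69.2]
orientation: [-0.223, 3.131, -0.001]
ft_force: [0.0, 0.5, -0.2]
width: 87.9
grasp_force: 0.0
```

```bash
python3 -m creep '[0,0,0,0,0,0,0,0]'; python3 -m creep '[0,0,0,0,0,0,0,0]'|head -2;  python3 - <<'E'
from h import *
o=get_obs(); print(o["ee_pos"],o["qvel"].round(3))
im,d=cams.get_image("wrist"); v,u=np.mgrid[:480,:640]
P=world("wrist",np.c_[u.ravel(),v.ravel()],depth=d.ravel(),obs=o).reshape(480,640,3)
k=(P[...,2]>66)&(P[...,2]<76)&(abs(P[...,0]-605)<45)&(abs(P[...,1]+130)<45)
q=P[k][:,:2]; print(k.sum(),cv2.minEnclosingCircle(q.astype(np.float32)),np.median(P[k],0))
E
```

```text
t: 3.5
ee_pos: [603.1, -125.2, 68.8]
orientation: [-0.223, 3.132, -0.001]
ft_force: [-0.1, 0.2, -0.7]
width: 87.6
grasp_force: 0.0
t: 3.67
ee_pos: [602.7, -125.1, 68.1]
[ 602.66556876 -125.14798175   68.09278259] [ 0.     0.004  0.003  0.001 -0.001 -0.   ]
8337 ((603.5107421875, -140.3951873779297), 34.94618606567383) [ 603.64195109 -132.32032838   71.41740316]
```

```bash
python3 -m creep '[0.002,-0.0055,0,0,0.002,-0.0055,-0.004,0,0.002,-0.0055,-0.009,0,0.002,-0.0055,-0.009,0,0.002,-0.0055,-0.009,0]' 1; python3 -m creep '[0,0,0,0,0,0,0,0,0,0,0,0,0,0,0,0,0,0,0,0,0,0,0,0,0,0,0,0]' 0.4
python3 -m creep '[0,0,0.02,0,0,0,0.05,0,0,0,0.08,0,0,0,0.09,0,0,0,0.09,0]'
```

```text
t: 4.13
ee_pos: [603.9, -130.4, 57.9]
orientation: [0.223, -3.132, -0.001]
ft_force: [-0.3, 0.1, 0.8]
width: 87.4
grasp_force: 0.0
t: 4.72
ee_pos: [604.6, -130.5, 58.8]
orientation: [-0.223, 3.133, -0.0]
ft_force: [-0.1, -0.0, 0.6]
width: 50.1
grasp_force: 30.0
t: 5.13
ee_pos: [606.3, -131.0, 151.5]
orientation: [-0.223, 3.128, -0.003]
ft_force: [-0.5, -0.5, -1.1]
width: 50.1
grasp_force: 30.0
```

```bash
python3 -m creep '[-0.001,0.03,0,0,-0.001,0.07,0,0,-0.001,0.11,0,0,-0.001,0.15,0,0,-0.001,0.19,0,0,-0.001,0.22,0,0,-0.001,0.24,0,0,-0.001,0.255,0,0,-0.001,0.255,0,0,-0.001,0.255,0,0]'
python3 -m creep '[0,0,-0.02,0,0,0,-0.04,0,0,0,-0.06,0,0,0,-0.075,0,0,0,-0.082,0,0,0,-0.084,0,0,0,-0.084,0,0,0,-0.084,0]'
```

```text
t: 5.97
ee_pos: [602.7, 124.6, 147.3]
orientation: [0.225, -3.132, 0.001]
ft_force: [-0.3, -0.4, -1.4]
width: 50.6
grasp_force: 30.0
t: 6.63
ee_pos: [604.1, 124.0, 65.3]
orientation: [-0.222, 3.133, 0.0]
ft_force: [-0.6, 0.3, -1.6]
width: 50.1
grasp_force: 30.0
```

```bash
python3 -m creep '[0,0,-0.0015,0,0,0,-0.0015,0,0,0,-0.0015,0,0,0,-0.0015,0,0,0,-0.0015,0]' 0.75
python3 -m creep '[0,0,0.02,0,0,0,0.05,0,0,0,0.085,0,0,0,0.115,0,0,0,0.115,0,0,0,0.115,0,0,0,0.115,0,0,0,0.115,0]'
python3 - <<'E'
from h import *
o=get_obs();print(o["ee_pos"])
im,d=cams.get_image("wrist"); save(im,"w2.png")
E
```

```text
t: 7.05
ee_pos: [603.7, 124.6, 63.6]
orientation: [-0.223, 3.133, 0.0]
ft_force: [0.4, 0.4, 0.5]
width: 66.0
grasp_force: 0.0
t: 7.72
ee_pos: [602.4, 124.3, 176.7]
orientation: [0.223, -3.131, 0.0]
ft_force: [-0.9, 0.5, -0.3]
width: 66.0
grasp_force: 0.0
[602.37344816 124.33544957 176.662551  ]
```

View pics/w2.png

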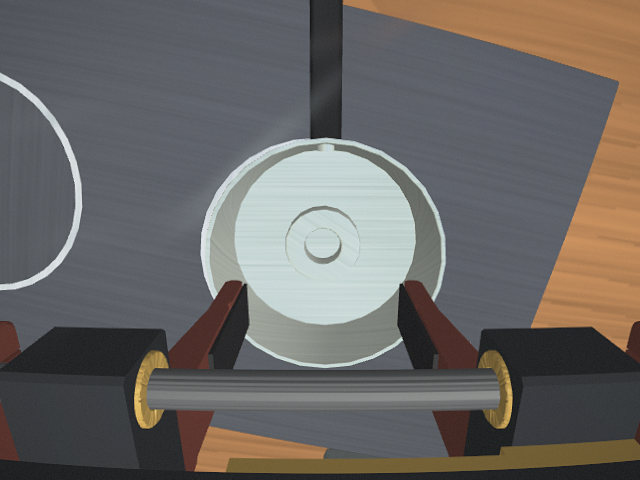

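The bearing lies flat in the pan at (322,243), let go. The handle (column 326) lines up with the fingers (middle at 322). Next is the handle.

```bash
python3 -m creep '[-0.03,-0.004,0,0,-0.07,-0.009,0,0,-0.1,-0.014,0,0,-0.119,-0.0165,-0.02,0,-0.119,-0.0165,-0.05,0,-0.119,-0.0165,-0.08,0,-0.119,-0.0165,-0.095,0,-0.119,-0.0165,-0.1,0,-0.119,-0.0165,-0.1,0,-0.119,-0.0165,-0.1,0]'
python3 -m creep '[0,0,0,0,0,0,0,0,0,0,0,0]'
python3 - <<'E'
from h import *
im,d=cams.get_image("wrist"); save(im,"w3.png")
E
```

```text
t: 8.6
ee_pos: [484.4, 108.0, 78.0]
orientation: [0.223, -3.133, 0.0]
ft_force: [-0.2, 0.9, 0.7]
width: 65.8
grasp_force: 0.0
t: 8.85
ee_pos: [485.2, 108.1, 79.1]
orientation: [-0.223, 3.132, 0.0]
ft_force: [-0.2, -0.5, -0.1]
width: 65.9
grasp_force: 0.0
```

View pics/w3.png

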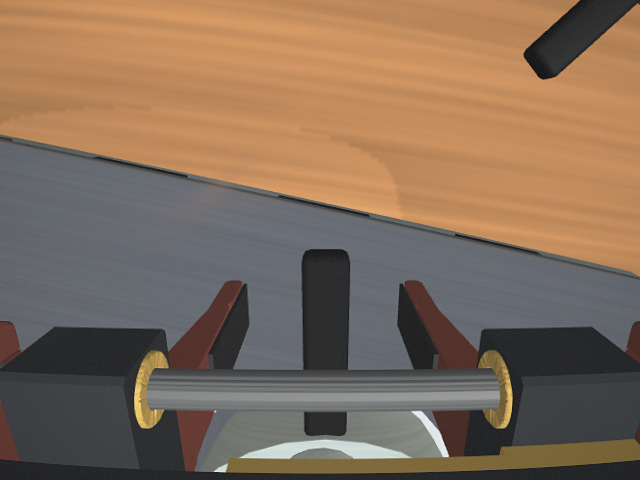

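The handle (column 326, rows 250-430) stands between the pads, straight. I grip it and slide.

```bash
python3 -m creep '[0,0,0,0,0,0,0,0,0,0,0,0,0,0,0,0,0,0,0,0,0,0,0,0,0,0,0,0,0,0,0,0]' 0.05
python3 -m creep '[0,-0.003,0,0,0,-0.008,0,0,0,-0.015,0,0,0,-0.025,0,0,0,-0.037,0,0,0,-0.05,0,0,0,-0.063,0,0,0,-0.076,0,0,0,-0.089,0,0,0,-0.102,0,0]'
```

```text
t: 9.57
ee_pos: [484.4, 108.0, 78.2]
orientation: [0.223, -3.134, -0.0]
ft_force: [-0.1, -0.2, 0.0]
width: 17.7
grasp_force: 30.0
t: 10.4
ee_pos: [484.0, 4.6, 78.1]
orientation: [0.223, -3.133, -0.0]
ft_force: [0.4, 4.6, -1.7]
width: 17.4
grasp_force: 30.2
```

```bash
python3 -m creep '[0,-0.013,0,0,0,-0.026,0,0,-0.001,-0.039,0,0,-0.001,-0.052,0,0,-0.001,-0.065,0,0,-0.002,-0.078,0,0,-0.002,-0.091,0,0,-0.002,-0.104,0,0,-0.003,-0.115,0,0,-0.003,-0.125,0,0]'
python3 -m creep '[0,-0.008,0,0,0,-0.014,0,0,0,-0.019,0,0,0,-0.023,0,0,0,-0.026,0,0,0,-0.028,0,0,0,-0.029,0,0,0,-0.029,0,0,0,-0.029,0,0,0,-0.029,0,0]'
cat > m.py <<'E'
from h import *
from scipy.optimize import least_squares
import sys
im,d=cams.get_image("top"); o=get_obs(); print(o["ee_pos"])
v,u=np.mgrid[:480,:640]
P=world("top",np.c_[u.ravel(),v.ravel()],depth=d.ravel()).reshape(480,640,3)
def circ(p,r=None):
    f=lambda q:np.hypot(p[:,0]-q[0],p[:,1]-q[1])-(r or q[2])
    return least_squares(f,[*p.mean(0),80],loss="soft_l1",f_scale=2).x.round(1),len(p)
br=(im.min(2)>150)
for n,c in dict(right=(600.2,-138.3),left=(618.4,121.2)).items():
    rr=np.hypot(P[...,0]-c[0],P[...,1]-c[1]); k=br&(rr>74)&(rr<92)&(abs(P[...,2]-56)<4)
    print(n,circ(world("top",np.c_[u[k],v[k]],z=56)[:,:2],82.5))
k=(P[...,2]>103)&(P[...,2]<110)&(np.hypot(P[...,0]-600,P[...,1]+138)<90)&br
print("rim",circ(P[k][:,:2]),circ(P[k][:,:2],72.5))
save(cv2.resize(im[90:290,245:485],None,fx=3,fy=3,interpolation=cv2.INTER_CUBIC),sys.argv[1])
E
python3 m.py t2.png
```

```text
t: 11.23
ee_pos: [480.6, -120.1, 78.1]
orientation: [0.222, -3.133, -0.001]
ft_force: [-0.4, 5.8, 0.3]
width: 17.8
grasp_force: 30.4
t: 12.07
ee_pos: [481.0, -148.2, 78.1]
orientation: [0.223, -3.133, -0.0]
ft_force: [-2.0, 3.0, 3.2]
width: 17.6
grasp_force: 30.2
[ 480.98996761 -148.15132625   78.13525736]
right (array([ 600.3, -138.7,   80. ]), 92)
left (array([619.7, 121. ,  80. ]), 333)
rim (array([ 604.2, -128.9,   72. ]), 32) (array([ 604.9, -128.5,   80. ]), 32)
```

View pics/t2.png

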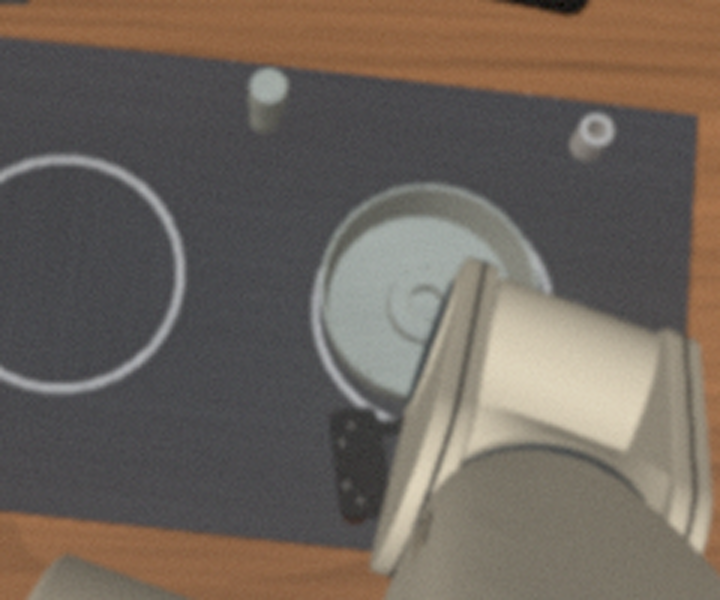

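The pan is on the right ring with the bearing still in it (crop 425,300). The ring shows a bit more at the lower left, and the fit puts the pan about 7-9 mm short in y. I nudge it, release, clear upward and measure.

```bash
python3 -m creep '[0,-0.003,0,0,-0.001,-0.006,0,0,-0.001,-0.008,0,0,-0.001,-0.008,0,0,-0.001,-0.008,0,0,-0.001,-0.008,0,0,-0.001,-0.008,0,0]'
python3 -m creep '[0,0,0,0,0,0,0,0,0,0,0,0,0,0,0,0,0,0,0,0,0,0,0,0]' 0.6
python3 -m creep '[0,0,0.02,0,0,0,0.05,0,0,0,0.08,0,-0.03,0.04,0.1,0,-0.05,0.08,0.1,0,-0.05,0.12,0.1,0,-0.05,0.16,0.1,0,-0.05,0.2,0.1,0,-0.05,0.2,0.1,0,-0.05,0.2,0.1,0]'
python3 m.py t3.png
```

```text
t: 12.7
ee_pos: [480.4, -156.1, 78.1]
orientation: [0.223, -3.134, 0.0]
ft_force: [-0.2, 2.8, -0.4]
width: 17.5
grasp_force: 30.2
t: 13.2
ee_pos: [480.5, -156.1, 78.2]
orientation: [-0.223, 3.134, -0.0]
ft_force: [-0.6, -0.2, 0.3]
width: 51.4
grasp_force: 0.0
t: 14.03
ee_pos: [430.4, 46.1, 178.4]
orientation: [-0.23, 3.133, 0.0]
ft_force: [-0.2, -0.5, 0.2]
width: 53.0
grasp_force: 0.0
[430.44361923  44.66108224 178.25171055]
right (array([ 600.5, -138.6,   80. ]), 260)
left (array([619.4, 121. ,  80. ]), 297)
rim (array([ 603.2, -137. ,   72.2]), 62) (array([ 603.4, -137.1,   80. ]), 62)
```

View pics/t3.png

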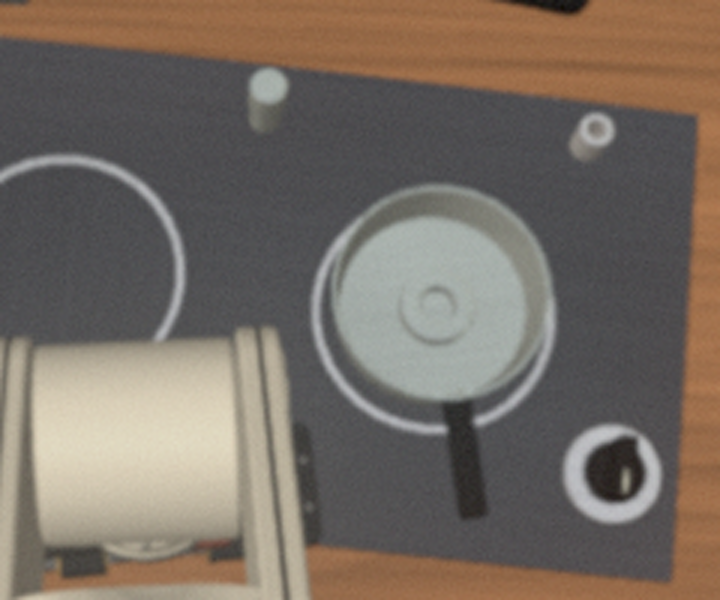

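The pan is 3-4 mm off the ring's centre and flat, with the bearing in it (crop 437,305), so placing is fine. Next is the knob (crop 612,473).

```bash
python3 -m creep '[0,-0.03,0,0,0.01,-0.07,0,0,0.02,-0.11,0,0,0.03,-0.15,0,0,0.03,-0.19,0,0,0.04,-0.23,0,0,0.06,-0.26,0,0,0.06,-0.29,0,0,0.0605,-0.307,0,0,0.0605,-0.307,0,0]' 0.6
python3 -m creep '[0,0,0,-0.1,0,0,0,-0.2,0,0,0,-0.27,0,0,0,-0.27,0,0,0,-0.27,0,0,0,-0.27,0,0,0,-0.27]'
python3 - <<'E'
from h import *
o=get_obs(); im,d=cams.get_image("wrist"); print(o["ee_pos"]); save(im,"w4.png")
v,u=np.mgrid[:480,:640]
P=world("wrist",np.c_[u.ravel(),v.ravel()],depth=d.ravel(),obs=o).reshape(480,640,3)
r=np.hypot(P[...,0]-491,P[...,1]+263); k=(r<40)&(P[...,2]>50)&(P[...,2]<108)
print(np.histogram(P[k][:,2],bins=range(50,110,4)))
t=P[k&(P[...,2]>96)&(P[...,2]<104)][:,:2].astype(np.float32); print("bar",cv2.minAreaRect(t),len(t))
s=P[k&(P[...,2]>60)&(P[...,2]<94)]; print("body",cv2.minEnclosingCircle(s[:,:2].astype(np.float32)))
print("tool y",cv2.Rodrigues(o["orientation"])[0][:,1])
E
```

```text
t: 14.92
ee_pos: [490.1, -268.4, 177.9]
orientation: [-0.215, 3.134, -0.002]
ft_force: [0.1, -0.5, -0.4]
width: 52.6
grasp_force: 0.0
t: 15.5
ee_pos: [490.7, -263.1, 178.2]
orientation: [-0.199, -3.135, -0.0]
ft_force: [0.2, 0.9, -0.4]
width: 52.6
grasp_force: 0.0
[ 490.68531608 -263.11635092  178.15357405]
(array([   0, 2342,  904, 2650,  447, 1271,   25,   27,   25,   26,   30,
         72, 1308,   16]), array([ 50,  54,  58,  62,  66,  70,  74,  78,  82,  86,  90,  94,  98,
       102, 106]))
bar ((490.41644287109375, -263.583740234375), (14.030566215515137, 41.22029495239258), 84.0919189453125) 1382
body ((490.64501953125, -263.52313232421875), 33.9199333190918)
tool y [1.26233982e-01 9.92000495e-01 7.70392411e-06]
```

View pics/w4.png

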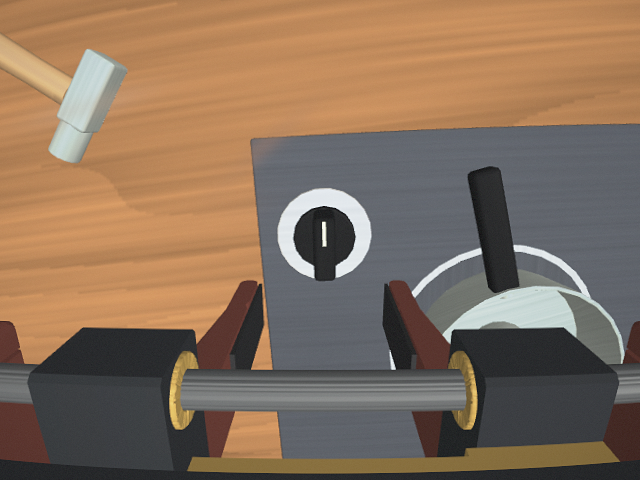

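The knob is at (325,238), its bar upright in the picture and square to the fingers. The body top is at z of about 72 and the bar top at about 100, so I go down to a TCP height of 78, grip and turn.

```bash
python3 -m creep '[0,0,-0.03,0.025,0,0,-0.06,0.025,0,0,-0.08,0.025,0,0,-0.093,0.025,0,0,-0.1,0.025,0,0,-0.1,0.025,0,0,-0.1,0.025]'
python3 -m creep '[0,0,0,0,0,0,0,0,0,0,0,0,0,0,0,0,0,0,0,0,0,0,0,0,0,0,0,0,0,0,0,0]' 0.05
python3 -m creep '[0,0,0,-0.1,0,0,0,-0.2,0,0,0,-0.3,0,0,0,-0.4,0,0,0,-0.5,0,0,0,-0.6,0,0,0,-0.7,0,0,0,-0.8,0,0,0,-0.9,0,0,0,-1.0]'
python3 -m creep '[0,0,0,-0.05,0,0,0,-0.1,0,0,0,-0.13,0,0,0,-0.13,0,0,0,-0.13,0,0,0,-0.13]'
```

```text
t: 16.13
ee_pos: [491.2, -263.1, 78.4]
orientation: [-0.161, -3.137, 0.0]
ft_force: [0.4, 0.0, -1.2]
width: 52.8
grasp_force: 0.0
t: 16.8
ee_pos: [491.1, -262.5, 78.4]
orientation: [0.162, 3.137, 0.001]
ft_force: [0.7, 4.9, 4.1]
width: 13.8
grasp_force: 30.0
t: 17.63
ee_pos: [490.7, -263.0, 78.4]
orientation: [-1.652, -2.672, 0.0]
ft_force: [-1.0, 0.9, 5.2]
width: 13.6
grasp_force: 30.0
t: 18.13
ee_pos: [490.7, -263.0, 78.4]
orientation: [-1.816, -2.563, 0.0]
ft_force: [-1.0, 1.9, 4.6]
width: 14.0
grasp_force: 30.0
```

```bash
python3 -m creep '[0,0,0,0,0,0,0,0,0,0,0,0,0,0,0,0,0,0,0,0,0,0,0,0]' 0.5
python3 -m creep '[0,0,0.02,0,0,0,0.05,0,0,0,0.09,0,0,0,0.12,0,0,0,0.12,0,0,0,0.12,0,0,0,0.12,0]'
python3 - <<'E'
from h import *
o=get_obs(); im,d=cams.get_image("wrist")
v,u=np.mgrid[:480,:640]
P=world("wrist",np.c_[u.ravel(),v.ravel()],depth=d.ravel(),obs=o).reshape(480,640,3)
r=np.hypot(P[...,0]-491,P[...,1]+263); k=(r<40)&(P[...,2]>96)&(P[...,2]<104)
print("bar",cv2.minAreaRect(P[k][:,:2].astype(np.float32)),k.sum())
E
python3 -m creep '[-0.03,0.03,0.03,0,-0.05,0.06,0.05,0,-0.07,0.09,0.05,0,-0.08,0.13,0.05,0,-0.08,0.17,0.05,0,-0.08,0.21,0.05,0,-0.08,0.25,0.05,0,-0.08,0.27,0.05,0,-0.08,0.27,0.05,0,-0.08,0.27,0.05,0]'
python3 m.py t5.png
```

```text
t: 18.63
ee_pos: [490.9, -263.1, 78.1]
orientation: [-1.816, -2.563, 0.0]
ft_force: [-0.1, -1.1, -0.8]
width: 43.6
grasp_force: 0.0
t: 19.22
ee_pos: [490.5, -262.8, 197.6]
orientation: [-1.816, -2.563, 0.0]
ft_force: [0.0, 0.5, -0.1]
width: 43.8
grasp_force: 0.0
bar ((490.8199157714844, -263.0543212890625), (13.611783027648926, 41.61430358886719), 19.02549171447754) 1216
t: 20.1
ee_pos: [410.1, 7.8, 246.9]
orientation: [-1.811, -2.565, 0.003]
ft_force: [0.3, -0.7, -0.2]
width: 43.9
grasp_force: 0.0
[410.33728436   6.95962107 247.08912858]
right (array([ 600.5, -138.5,   80. ]), 189)
left (array([619.6, 120.9,  80. ]), 360)
rim (array([ 603.3, -137. ,   72.3]), 46) (array([ 603.6, -137.1,   80. ]), 46)
```

View pics/t5.png

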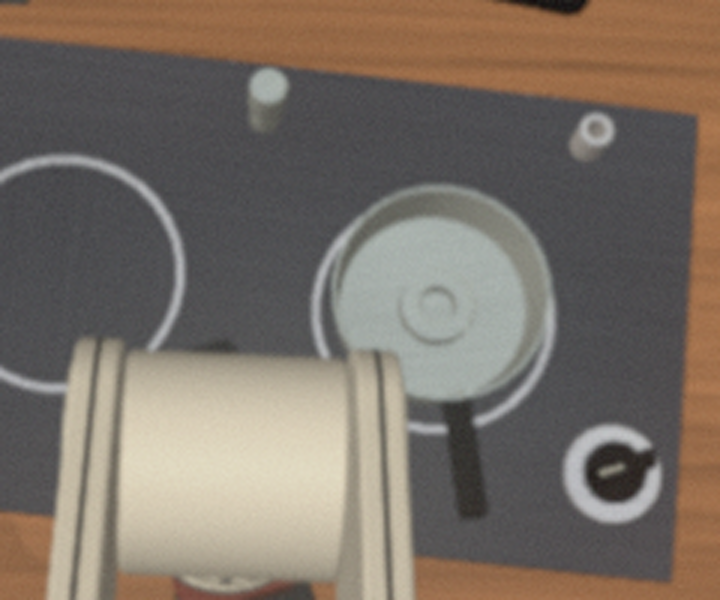

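The knob bar now points right (crop 630,465), joint about 1.17 rad. The pan is on its place with the bearing in it, and the socket and spacer are where they were. Handing in.

```bash
python3 -c "
from h import *
print(ticket.close_job())"
```

```text
the job is handed in; nothing more can be done
None
```

The job is handed in, with no verdict returned: the bearing lies in the pan, the pan stands about 3 mm off the right place's centre and let go, the knob is at about 1.17 of 1.2 rad, and the socket and spacer look unmoved.

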